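# Load the kiln shelf in the order of the ware board

## Task

The four dry clay pieces on the wooden ware board are unmarked, and only their order in the row tells whose they are. Move them one by one to the kiln shelf in the same left-to-right order, each upright in the middle of its own clay disc: the leftmost piece on the leftmost disc, and so on to the right. They are brittle, so set each one down gently and do not drop it or tip it over.

Things in the scene. Friction and masses are not known exactly. Their poses are not given: they have to be found in the camera images.
- tumbler: dry clay piece: plain straight round tumbler, open on top, 53 mm across (foot 45 mm), 72 mm tall, wall 5 mm. Origin: centre of its underside; z up.
- bowl: dry clay piece: low round bowl, wide open on top, 68 mm across and 48 mm tall; its side is upright from 28 mm above its foot to the rim and draws in below that to a foot 44 mm across; wall 5 mm. Origin: centre of its underside; z up.
- square_cup: dry clay piece: square slab-built cup, open on top, 56 x 56 mm, 54 mm tall, straight sides, wall 5.5 mm. Origin: centre of its underside; x and y square to its sides, z up.
- vase: dry clay piece: small round bud vase, belly 59 mm across from 24 to 42 mm above its foot, then a neck 24 mm across and a lip 31 mm across with a small dark mouth; 75 mm tall, foot 42 mm across. Origin: centre of its underside; z up.
- ware_board: fixed brown wooden plank, 120 (x) x 480 (y) x 18 mm, on which the row stands at the start. Origin: centre of its underside; y runs along the plank, to the left as the robot sees it. The four plaster bats are set on it at +132, +44, -44 and -132 mm along its y axis, their tops 26 mm above the plank's underside.
- kiln_shelf: fixed dark grey slab, 125 (x) x 460 (y) x 14 mm, roughly parallel to the plank, nearer the robot than it or farther. Fixed on it are four alike pale clay discs, 76 mm across, centres at x = 0 and +132, +44, -44 and -132 mm along its y axis, tops 20 mm above the slab's underside. Origin: centre of its underside; y to the robot's left. A loose clay post 34 mm thick, 50 mm tall, stands 205 mm from its middle at each end.
- bat_tumbler: fixed white plaster bat, 80 x 80 x 8 mm, on the plank, the one under the tumbler at the start (all four bats look alike). Origin: centre of its underside; stays where it is, so it shows where in the row that piece stood.
- bat_bowl: fixed white plaster bat, 80 x 80 x 8 mm, on the plank, the one under the bowl at the start (all four bats look alike). Origin: centre of its underside; stays where it is, so it shows where in the row that piece stood.
- bat_square_cup: fixed white plaster bat, 80 x 80 x 8 mm, on the plank, the one under the square cup at the start (all four bats look alike). Origin: centre of its underside; stays where it is, so it shows where in the row that piece stood.
- bat_vase: fixed white plaster bat, 80 x 80 x 8 mm, on the plank, the one under the vase at the start (all four bats look alike). Origin: centre of its underside; stays where it is, so it shows where in the row that piece stood.

How it is judged:
At the end, for the whole second after the job is handed in: Every piece stands on the disc that has the same place in the row on the kiln shelf as its bat has on the ware board: its underside within 14 mm of the disc's centre along and across the shelf, resting on the disc (within 4 mm in height), upright within 0.1 rad, released and at rest (((y of bat_tumbler in the frame of ware_board between 0.112 and 0.152 m and y of tumbler in the frame of kiln_shelf between 0.118 and 0.146 m) or (y of bat_tumbler in the frame of ware_board between 0.024 and 0.064 m and y of tumbler in the frame of kiln_shelf between 0.03 and 0.058 m) or (y of bat_tumbler in the frame of ware_board between -0.064 and -0.024 m and y of tumbler in the frame of kiln_shelf between -0.058 and -0.03 m) or (y of bat_tumbler in the frame of ware_board between -0.152 and -0.112 m and y of tumbler in the frame of kiln_shelf between -0.146 and -0.118 m)) and x of tumbler in the frame of kiln_shelf between -0.014 and 0.014 m and z of tumbler in the frame of kiln_shelf between 0.016 and 0.024 m and angle between each of tumbler, bowl, square_cup, vase's own z axis and vertical below 0.1 rad and linear speed of each of tumbler, bowl, square_cup, vase below 0.03 m/s and angular speed of each of tumbler, bowl, square_cup, vase below 0.3 rad/s and ((y of bat_bowl in the frame of ware_board between 0.112 and 0.152 m and y of bowl in the frame of kiln_shelf between 0.118 and 0.146 m) or (y of bat_bowl in the frame of ware_board between 0.024 and 0.064 m and y of bowl in the frame of kiln_shelf between 0.03 and 0.058 m) or (y of bat_bowl in the frame of ware_board between -0.064 and -0.024 m and y of bowl in the frame of kiln_shelf between -0.058 and -0.03 m) or (y of bat_bowl in the frame of ware_board between -0.152 and -0.112 m and y of bowl in the frame of kiln_shelf between -0.146 and -0.118 m)) and x of bowl in the frame of kiln_shelf between -0.014 and 0.014 m and z of bowl in the frame of kiln_shelf between 0.016 and 0.024 m and ((y of bat_square_cup in the frame of ware_board between 0.112 and 0.152 m and y of square_cup in the frame of kiln_shelf between 0.118 and 0.146 m) or (y of bat_square_cup in the frame of ware_board between 0.024 and 0.064 m and y of square_cup in the frame of kiln_shelf between 0.03 and 0.058 m) or (y of bat_square_cup in the frame of ware_board between -0.064 and -0.024 m and y of square_cup in the frame of kiln_shelf between -0.058 and -0.03 m) or (y of bat_square_cup in the frame of ware_board between -0.152 and -0.112 m and y of square_cup in the frame of kiln_shelf between -0.146 and -0.118 m)) and x of square_cup in the frame of kiln_shelf between -0.014 and 0.014 m and z of square_cup in the frame of kiln_shelf between 0.016 and 0.024 m and ((y of bat_vase in the frame of ware_board between 0.112 and 0.152 m and y of vase in the frame of kiln_shelf between 0.118 and 0.146 m) or (y of bat_vase in the frame of ware_board between 0.024 and 0.064 m and y of vase in the frame of kiln_shelf between 0.03 and 0.058 m) or (y of bat_vase in the frame of ware_board between -0.064 and -0.024 m and y of vase in the frame of kiln_shelf between -0.058 and -0.03 m) or (y of bat_vase in the frame of ware_board between -0.152 and -0.112 m and y of vase in the frame of kiln_shelf between -0.146 and -0.118 m)) and x of vase in the frame of kiln_shelf between -0.014 and 0.014 m and z of vase in the frame of kiln_shelf between 0.016 and 0.024 m); the robot touches nothing.
It fails at once if a piece is dropped: it moves faster than 0.6 m/s with no finger on it (a fall of about 20 mm) ((linear speed of tumbler above 0.6 m/s and contact force between the fingers and tumbler below 0.01 N) or (linear speed of bowl above 0.6 m/s and contact force between the fingers and bowl below 0.01 N) or (linear speed of square_cup above 0.6 m/s and contact force between the fingers and square_cup below 0.01 N) or (linear speed of vase above 0.6 m/s and contact force between the fingers and vase below 0.01 N)).
It fails at once if a piece is tipped more than about 45 degrees (angle between any of tumbler, bowl, square_cup, vase's own z axis and vertical above 0.8 rad).
It also fails if it takes over 90 s, if anything falls off the work surface, if the arm or the gripper's body presses on something with over 40 N, if the wrist force passes 120 N, or if a joint passes its speed limit or range.

## Robot

A 7-joint arm with a two-finger parallel gripper is mounted at the origin on the work surface. World frame = base frame: x ahead of the robot, y to its left, z up, the work surface at z = 0. Lengths are in m, angles in rad, forces in N, time in s.
With the tool pointing down it reaches from about 0.4 to 0.85 m from the base axis. Payload 10.4 kg.
Tool frame: the origin (TCP) lies on the centre line of the jaws, within the pads' length; the fingertips stand 8 mm ahead of it and the grasp point (between the pads) lies 11 mm behind it (r.finger_overhang is the distance from the TCP to the fingertips, in m); z points along the fingers, y is the line along which they close (so a half turn about z gives the same grasp; the last joint's range is limited). The gripper opens to 87 mm and grips with 3 to 60 N. Pads are 19 mm wide; open, the fingers measure 117 mm over their backs; the gripper's body (75 mm by 190 mm) begins 51 mm behind the grasp point.
Start: joints at [-1.301, 0.332, -0.065, 1.46, 0.022, 1.35, -0.088], TCP at [0.18, 0.598, 0.231] pointing down, gripper open.
Joint ranges: [-2.6, 2.6], [-0.5, 2.12], [-1.47, 1.34], [0.16, 2.42], [-1.27, 4.41], [0.06, 2.06], [-2.6, 2.6]. Speed limits (rad/s): [2.22, 2.22, 2.79, 2.79, 3.14, 3.14, 3.14].

## Interface

Orientations are given as a unit quaternion [x, y, z, w].
In Python, from bench import r, vision gives the robot as it stands.
- The arm moves only by the tool drive_tool, never from a script. Its argument "series" is a list of rows, each a list of 2 entries, a list of its own where there are three numbers: the shift along the world's x, y, z in cm, then the turn about the world's z in degrees. A call has exactly 10 rows; each row shifts and turns the commanded pose from where the row before left it; what a row does not reach is not made up. A row lasts 1/8 s, in which the tool goes at most 62.5 mm and 10.7 degrees, less where a joint would pass 70% of its speed; a pose out of reach is approached as far as the arm can. A call with a gripper value outside its range is refused whole. "hand" is the closure, from 0 (fully open) to 1 (shut), set as the call begins (left out, the last holds). The fingers move at their own pace and stop on an object; "newtons" is the grip in N (left out, the last holds). Time passes only in rows, so rows that do not move let the fingers close, or fill a call up. It gives the time, the measured TCP pose, the force, the opening and the grip force at its end, in the units of the state.
- r.read_state(): the state, without advancing time (a new reading comes with each control period).
- vision.camera(name): name is "scene" or "top"; returns a dict with "color" (384x512x3 uint8, red, green, blue), "intrinsics" (3x3 intrinsics, pixels), "R" (3x3) and "t" (3): a world point X has camera coordinates R X + t. Camera axes: x right, y down, z forward; pixel columns grow to the right and rows downward; lengths in m; the calibration is good to about 2 mm. A picture is of the moment at which its call begins. There is no depth.
- r.close_job(): hands the job in; it is judged then, once.
The state is a dict: "time": time; "joint_positions": joint angles; "joint_vel": joint speeds; "joint_torque": joint torques, N m; "ee_pos": TCP position; "eef_rot": TCP orientation; "ft_force": force on the tool from outside, world axes, zero at the start; "torque": the same for the moment, N m; "width": finger opening in m; "grip_force": force on a finger pad.
Only numpy, scipy, OpenCV 4.12 (cv2) and the standard library are available. Lean on these libraries where they do the work, as an engineer would, in place of code of your own. Each camera call takes 0.05 s, during which the arm holds its last target. There are 200 camera calls.

## Working session

There is one attempt and no reset: what is moved stays moved. The work goes in short steps, Python scripts to look and compute and a tool call to move; the robot and the scene stay as the last step left them, time stands still between calls to the robot, and variables do not carry over. Pictures are saved under pics/ and viewed, at most 14 in all, crops included, and the job is handed in when it is done.

Besides the shell and the picture viewer there is one more tool, called after "Call:" in YAML: its name, and indented under it one key for each argument. drive_tool: Moves the arm, as the interface text tells. Its arguments: {"type":"object","properties":{"series":{"type":"array"},"hand":{"type":"number"},"newtons":{"type":"number"}},"required":["series"]}

```bash
mkdir -p pics; python3 - <<'E'
from bench import r, vision
import cv2,numpy as np,pickle
for n in("top","scene"):
    c=vision.camera(n); pickle.dump(c,open(n+".pkl","wb"))
    cv2.imwrite(f"pics/{n}0.png",c["color"][:,:,::-1])
    print(n,c["intrinsics"].round(1).tolist(),(-c["R"].T@c["t"]).round(3),c["R"].round(2).tolist())
s=r.read_state();print(s["time"],s["ee_pos"],s["eef_rot"],s["width"],r.finger_overhang)
E
```

```text
top [[381.0, 0.0, 251.5], [0.0, 381.0, 190.5], [0.0, 0.0, 1.0]] [ 0.494 -0.009  0.692] [[0.0, -1.0, -0.01], [-1.0, -0.0, -0.09], [0.09, 0.01, -1.0]]
scene [[429.6, 0.0, 261.7], [0.0, 429.6, 194.0], [0.0, 0.0, 1.0]] [0.901 0.069 0.599] [[-0.27, 0.96, -0.01], [0.82, 0.22, -0.53], [-0.51, -0.14, -0.85]]
0.1 [0.1802972  0.59810208 0.22987635] [ 1.45870191e-01  9.89303562e-01 -5.86769572e-04 -7.63617162e-05] 0.08712517873396296 0.008
```

View pics/top0.png

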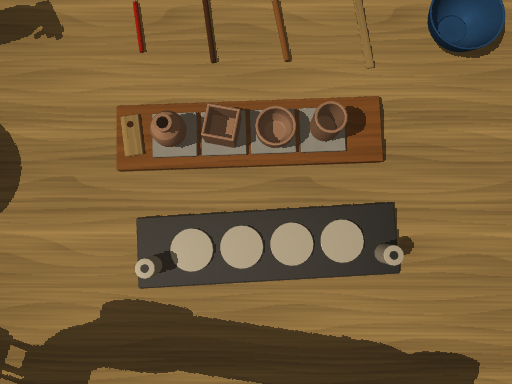

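View pics/scene0.png

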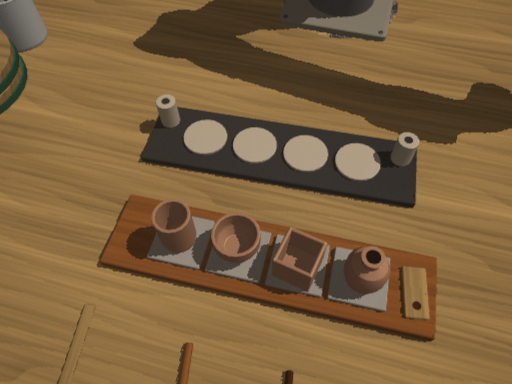

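The top view (up is +x, left is +y) shows, left to right: vase (165,127), square cup (221,125), bowl (275,127) and tumbler (328,119). The discs are at (191,250), (241,247), (291,244) and (342,241), and the shelf is on the robot's side of the board. Next I'll measure the discs by mask and enlarge the pieces.

```bash
cat > h.py <<'E'
import numpy as np,cv2,pickle
def ray(c,uv,z):
    d=c["R"].T@np.linalg.solve(c["intrinsics"],[uv[0],uv[1],1.]); o=-c["R"].T@c["t"]
    return o+d*(z-o[2])/d[2]
def discs(c):
    im=c["color"].astype(int); m=((im.min(2)>120)&(im[...,0]-im[...,2]>18)).astype(np.uint8)
    m=cv2.morphologyEx(m,cv2.MORPH_OPEN,np.ones((5,5)))
    out=[]
    for k in cv2.findContours(m,0,1)[0]:
        if 900<cv2.contourArea(k)<2500:
            e=cv2.fitEllipse(k); 
            if min(e[1])/max(e[1])>.6: out.append((e[0],e[1]))
    return out
E
python3 - <<'E'
from h import *
t=pickle.load(open("top.pkl","rb"));s=pickle.load(open("scene.pkl","rb"))
for c in(t,s):
    for e in discs(c): print(np.round(e,1).tolist(),ray(c,e[0],.020).round(4))
a=cv2.resize(t["color"][92:168,145:355,::-1],None,fx=3.8,fy=3.8,interpolation=cv2.INTER_CUBIC)
b=cv2.resize(s["color"][195:310,145:405,::-1],None,fx=2.6,fy=2.6,interpolation=cv2.INTER_CUBIC)
w=np.zeros((590,800,3),np.uint8);w[:a.shape[0],:a.shape[1]]=a[:,:800];w[290:290+b.shape[0],:b.shape[1]]=b
cv2.imwrite("pics/c1.png",w)
E
```

```text
[[191.8, 249.3], [39.0, 42.0]] [0.4509 0.1051 0.02  ]
[[241.1, 246.6], [40.9, 41.6]] [0.456  0.0188 0.02  ]
[[291.4, 243.6], [41.3, 41.6]] [ 0.4615 -0.0691  0.02  ]
[[341.6, 240.7], [41.2, 41.9]] [ 0.4671 -0.1566  0.02  ]
[[356.8, 161.1], [33.3, 42.5]] [0.454  0.1061 0.02  ]
[[305.5, 152.6], [33.2, 42.6]] [0.459 0.02  0.02 ]
[[254.5, 144.2], [32.4, 41.9]] [ 0.4644 -0.0676  0.02  ]
[[205.1, 136.2], [31.3, 41.6]] [ 0.47  -0.155  0.02 ]
```

View pics/c1.png

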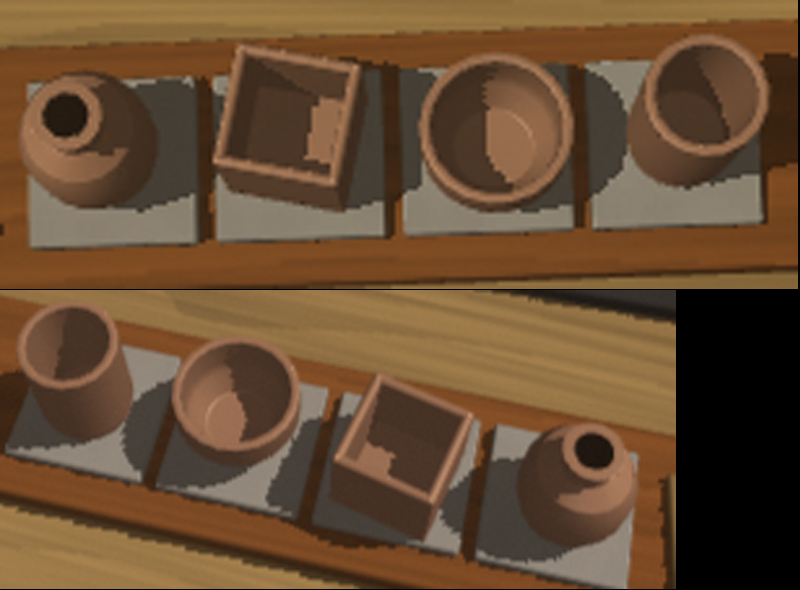

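Discs come out at 88 mm spacing and the two views agree to 3 mm. I read these rim centres from the crop, in crop pixels:

| Piece | Top view | Scene view |
|---|---|---|
| vase mouth | (65,115) | (596,453) |
| square cup | (290,114) | (405,436) |
| bowl | (496,131) | (236,396) |
| tumbler | (707,96) | (67,346) |

```bash
python3 - <<'E'
from h import *
t=pickle.load(open("top.pkl","rb"));s=pickle.load(open("scene.pkl","rb"))
ft=lambda p:(145+p[0]/3.8-.37,92+p[1]/3.8-.37); fs=lambda p:(145+p[0]/2.6-.3,195+(p[1]-290)/2.6-.3)
P=dict(vase=((65,115),(596,453),.101),sq=((290,114),(405,436.5),.080),bowl=((496.5,131),(236,396),.074),tum=((707,96.5),(67.5,346.5),.098))
for n,(a,b,z) in P.items():
    A=ray(t,ft(a),z);B=ray(s,fs(b),z);print(n,A.round(4)[:2],B.round(4)[:2],((A+B)/2).round(4)[:2])
for c,f,q in((t,ft,[(238,45),(361,66),(345,184),(216,160)]),(s,fs,[(380,376),(473,415),(433,500),(335,455)])):
    X=np.array([ray(c,f(p),.08)[:2] for p in q]);d=np.roll(X,-1,0)-X
    print(np.linalg.norm(d,axis=1).round(4),np.degrees(np.arctan2(d[:,1],d[:,0])).round(1))
E
```

```text
vase [0.6563 0.1429] [0.6583 0.1444] [0.6573 0.1437]
sq [0.6626 0.0508] [0.6645 0.0535] [0.6635 0.0521]
bowl [ 0.6567 -0.0387] [ 0.6626 -0.0368] [ 0.6597 -0.0377]
tum [ 0.6651 -0.1255] [ 0.6694 -0.1235] [ 0.6673 -0.1245]
[0.0543 0.0524 0.0567 0.0516] [-99.9 172.8  79.4  -9.8]
[0.0518 0.0511 0.0532 0.0504] [  79.8  -11.5 -101.1  166.9]
```

Call:
drive_tool:
  series:
    - [[3,-5,0],-7.3]
    - [[5,-5,0],-7.3]
    - [[5,-5,0],-7.3]
    - [[5,-5,0],-7.3]
    - [[5,-5,0],-7.3]
    - [[5,-5,0],-7.3]
    - [[5,-5,0],-7.3]
    - [[5,-4,0],-7.3]
    - [[5,-4,0],-7.3]
    - [[5,-3,0],-7.3]
  hand: 0
  newtons: 12

```text
time: 1.35
ee_pos: [0.6245, 0.1732, 0.2306]
eef_rot: [0.707, 0.707, 0.0, 0.0]
ft_force: [0.4, 1.2, -0.4]
width: 0.087
grip_force: 0.0
```

Call:
drive_tool:
  series:
    - [[3.3,-2.9,0],0]
    - [[0,0,-2],0]
    - [[0,0,-3],0]
    - [[0,0,-3],0]
    - [[0,0,-3],0]
    - [[0,0,-2.5],0]
    - [[0,0,-2],0]
    - [[0,0,-1.5],0]
    - [[0,0,-1.2],0]
    - [[0,0,0],0]

```text
time: 2.6
ee_pos: [0.6558, 0.1461, 0.0479]
eef_rot: [0.706, 0.709, -0.0, -0.0]
ft_force: [-0.3, -0.3, -0.9]
width: 0.0867
grip_force: 0.0
```

Call:
drive_tool:
  series:
    - [[0,0,0],0]
    - [[0,0,0],0]
    - [[0,0,0],0]
    - [[0,0,0],0]
    - [[0,0,0],0]
    - [[0,0,0],0]
    - [[0,0,0],0]
    - [[0,0,0],0]
    - [[0,0,0],0]
    - [[0,0,0],0]
  hand: 1
  newtons: 12

```text
time: 3.85
ee_pos: [0.6564, 0.1463, 0.0489]
eef_rot: [0.706, 0.708, 0.0, 0.0]
ft_force: [0.5, -0.0, 5.4]
width: 0.0587
grip_force: 12.0
```

Call:
drive_tool:
  series:
    - [[0,0,0.5],0]
    - [[0,0,1],0]
    - [[0,0,2],0]
    - [[0,0,2],0]
    - [[0,0,1.5],0]
    - [[-1.5,-0.3,0],0]
    - [[-3,-0.5,0],0]
    - [[-4,-0.7,0],0]
    - [[-4,-0.7,0],0]
    - [[-3.5,-0.7,0],0]

```text
time: 5.1
ee_pos: [0.495, 0.117, 0.1193]
eef_rot: [0.706, 0.709, 0.0, -0.0]
ft_force: [0.4, 0.1, -2.1]
width: 0.0585
grip_force: 12.0
```

Call:
drive_tool:
  series:
    - [[-2.4,-0.5,0],0]
    - [[-1.5,-0.3,0],0]
    - [[-0.5,0,0],0]
    - [[0,0,0],0]
    - [[0,0,-1],0]
    - [[0,0,-1.5],0]
    - [[0,0,-1.5],0]
    - [[0,0,-1],0]
    - [[0,0,0],0]
    - [[0,0,0],0]

```text
time: 6.35
ee_pos: [0.4524, 0.1092, 0.0688]
eef_rot: [0.706, 0.708, 0.0, 0.0]
ft_force: [0.1, -0.7, -2.4]
width: 0.0587
grip_force: 12.0
```

Call:
drive_tool:
  series:
    - [[0,0,-0.6],0]
    - [[0,0,-0.7],0]
    - [[0,0,-0.5],0]
    - [[0,0,-0.3],0]
    - [[0,0,-0.2],0]
    - [[0,0,-0.1],0]
    - [[0,0,-0.1],0]
    - [[0,0,-0.05],0]
    - [[0,0,0],0]
    - [[0,0,0],0]

```text
time: 7.6
ee_pos: [0.4522, 0.1092, 0.0431]
eef_rot: [0.706, 0.708, 0.0, 0.0]
ft_force: [-0.2, -0.3, -2.8]
width: 0.0587
grip_force: 12.0
```

Call:
drive_tool:
  series:
    - [[0,0,-0.05],0]
    - [[0,0,-0.05],0]
    - [[0,0,-0.05],0]
    - [[0,0,0],0]
    - [[0,0,0],0]
    - [[0,0,0],0]
    - [[0,0,0],0]
    - [[0,0,0],0]
    - [[0,0,0],0]
    - [[0,0,0],0]

```text
time: 8.85
ee_pos: [0.4523, 0.1093, 0.0425]
eef_rot: [0.706, 0.708, 0.0, -0.0]
ft_force: [-6.4, -2.8, 15.1]
width: 0.0586
grip_force: 12.0
```

Call:
drive_tool:
  series:
    - [[0,0,0],0]
    - [[0,0,0],0]
    - [[0,0,0],0]
    - [[0,0,0.5],0]
    - [[0,0,1.5],0]
    - [[0,0,3],0]
    - [[0,0,4],0]
    - [[0,0,4],0]
    - [[0,0,2],0]
    - [[0,0,0],0]
  hand: 0

```text
time: 10.1
ee_pos: [0.4531, 0.1094, 0.1938]
eef_rot: [0.706, 0.708, 0.002, 0.001]
ft_force: [0.1, -0.1, -0.2]
width: 0.0871
grip_force: 0.0
```

Call:
drive_tool:
  series:
    - [[3,-1,0],0]
    - [[4,-1,0],0]
    - [[4,-1,0],-5]
    - [[4,-1,0],-5.5]
    - [[4,-1,0],0]
    - [[2,-0.7,0],0]
    - [[0.1,0,-1],0]
    - [[0,0,-2],0]
    - [[0,0,-1],0]
    - [[0,0,0],0]

```text
time: 11.35
ee_pos: [0.662, 0.0526, 0.1504]
eef_rot: [0.767, 0.641, -0.001, -0.001]
ft_force: [-0.5, 0.1, 0.4]
width: 0.0872
grip_force: 0.0
```

```bash
python3 - <<'E'
from h import *
from bench import r,vision
w=[]
for n in("top","scene"):
    c=vision.camera(n);pickle.dump(c,open(n+"1.pkl","wb"));w.append(c["color"][:,:,::-1])
w=np.hstack([w[0][60:300,110:410],w[1][80:320,130:430]])
cv2.imwrite("pics/a1.png",cv2.resize(w,None,fx=1.33,fy=1.33))
E
```

```text
(no output)
```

View pics/a1.png

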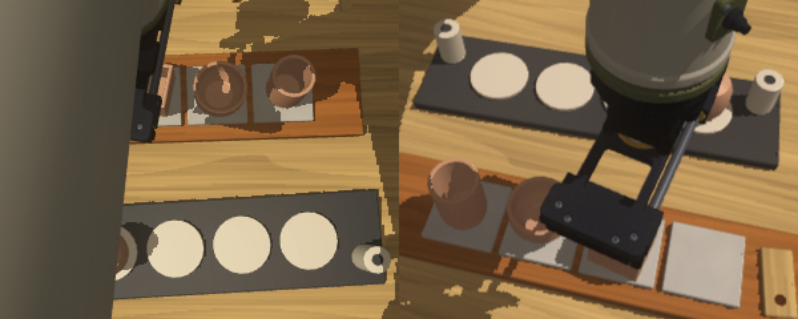

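The vase is standing on the left disc, as far as it shows behind the arm at (715,110) in the scene half. The gripper is over the square cup, so I continue.

Call:
drive_tool:
  series:
    - [[0.1,0,-2],0]
    - [[0,0,-2.5],0]
    - [[0,0,-2.5],0]
    - [[0,0,-2],0]
    - [[0,0,-1.1],0]
    - [[0,0,0],0]
    - [[0,0,0],0]
    - [[0,0,0],0]
    - [[0,0,0],0]
    - [[0,0,0],0]

```text
time: 12.7
ee_pos: [0.6643, 0.0522, 0.0508]
eef_rot: [0.768, 0.641, 0.0, 0.0]
ft_force: [-0.3, -1.0, 0.7]
width: 0.0872
grip_force: 0.0
```

Call:
drive_tool:
  series:
    - [[0,0,0],0]
    - [[0,0,0],0]
    - [[0,0,0],0]
    - [[0,0,0],0]
    - [[0,0,0],0]
    - [[0,0,0],0]
    - [[0,0,0],0]
    - [[0,0,0],0]
    - [[0,0,0],0]
    - [[0,0,0],0]
  hand: 1

```text
time: 13.95
ee_pos: [0.6641, 0.0522, 0.0505]
eef_rot: [0.768, 0.641, 0.0, -0.0]
ft_force: [-0.6, -0.1, -1.2]
width: 0.0558
grip_force: 12.0
```

Call:
drive_tool:
  series:
    - [[0,0,0.5],0]
    - [[0,0,1],0]
    - [[0,0,2],0]
    - [[0,0,2],0]
    - [[0,0,1.5],0]
    - [[-1.5,-0.3,0],0]
    - [[-3,-0.5,0],0]
    - [[-4,-0.6,0],0]
    - [[-4,-0.6,0],0]
    - [[-3.5,-0.6,0],0]

```text
time: 15.2
ee_pos: [0.5029, 0.0259, 0.1212]
eef_rot: [0.768, 0.641, 0.0, -0.0]
ft_force: [0.9, 0.0, -0.6]
width: 0.056
grip_force: 12.0
```

Call:
drive_tool:
  series:
    - [[-2.6,-0.5,0],0]
    - [[-1.5,-0.2,0],0]
    - [[-0.5,0,0],0]
    - [[0,0,0],0]
    - [[0,0,-1],0]
    - [[0,0,-1.5],0]
    - [[0,0,-1.5],0]
    - [[0,0,-1],0]
    - [[0,0,0],0]
    - [[0,0,0],0]

```text
time: 16.45
ee_pos: [0.4584, 0.0191, 0.0708]
eef_rot: [0.768, 0.641, 0.0, 0.0]
ft_force: [-0.4, -0.4, -1.9]
width: 0.0562
grip_force: 12.0
```

Target TCP z is about 0.0445 (−2.63 cm).

Call:
drive_tool:
  series:
    - [[0,0,-0.6],0]
    - [[0,0,-0.7],0]
    - [[0,0,-0.5],0]
    - [[0,0,-0.3],0]
    - [[0,0,-0.2],0]
    - [[0,0,-0.1],0]
    - [[0,0,-0.1],0]
    - [[0,0,-0.1],0]
    - [[0,0,0],0]
    - [[0,0,0],0]

```text
time: 17.7
ee_pos: [0.4582, 0.0192, 0.0446]
eef_rot: [0.768, 0.641, 0.0, 0.0]
ft_force: [0.5, -0.2, -1.2]
width: 0.0556
grip_force: 12.0
```

Call:
drive_tool:
  series:
    - [[0,0,-0.05],0]
    - [[0,0,-0.05],0]
    - [[0,0,0],0]
    - [[0,0,0],0]
    - [[0,0,0],0]
    - [[0,0,0],0]
    - [[0,0,0],0]
    - [[0,0,0],0]
    - [[0,0,0],0]
    - [[0,0,0],0]

```text
time: 18.95
ee_pos: [0.4582, 0.0192, 0.0443]
eef_rot: [0.768, 0.641, 0.0, -0.0]
ft_force: [-4.4, -1.4, 13.6]
width: 0.0556
grip_force: 12.0
```

Call:
drive_tool:
  series:
    - [[0,0,0],0]
    - [[0,0,0],0]
    - [[0,0,0],0]
    - [[0,0,0.5],0]
    - [[0,0,1.5],0]
    - [[0,0,3],0]
    - [[0,0,4],0]
    - [[0,0,4],0]
    - [[0,0,0],0]
    - [[0,0,0],0]
  hand: 0

```text
time: 20.2
ee_pos: [0.458, 0.0191, 0.1737]
eef_rot: [0.768, 0.641, 0.0, -0.0]
ft_force: [-0.5, -0.1, 0.1]
width: 0.087
grip_force: 0.0
```

Call:
drive_tool:
  series:
    - [[3,-1,0],0]
    - [[4,-1,0],0]
    - [[4,-1,0],5]
    - [[4,-1,0],5.4]
    - [[3,-1,0],0]
    - [[2,-0.7,0],0]
    - [[0.1,0,-1],0]
    - [[0,0,-2],0]
    - [[0,0,-1],0]
    - [[0,0,0],0]

```text
time: 21.45
ee_pos: [0.6581, -0.0373, 0.1323]
eef_rot: [0.706, 0.708, -0.001, -0.001]
ft_force: [0.3, 0.7, -0.4]
width: 0.0874
grip_force: 0.0
```

Call:
drive_tool:
  series:
    - [[0.1,0,-1.5],0]
    - [[0,0,-2],0]
    - [[0,0,-2],0]
    - [[0,0,-1.5],0]
    - [[0,0,-0.9],0]
    - [[0,0,0],0]
    - [[0,0,0],0]
    - [[0,0,0],0]
    - [[0,0,0],0]
    - [[0,0,0],0]

```text
time: 22.7
ee_pos: [0.6603, -0.0378, 0.0548]
eef_rot: [0.706, 0.708, 0.0, 0.0]
ft_force: [0.6, 0.1, -0.2]
width: 0.0871
grip_force: 0.0
```

Call:
drive_tool:
  series:
    - [[0,0,0],0]
    - [[0,0,0],0]
    - [[0,0,0],0]
    - [[0,0,0],0]
    - [[0,0,0],0]
    - [[0,0,0],0]
    - [[0,0,0],0]
    - [[0,0,0],0]
    - [[0,0,0],0]
    - [[0,0,0],0]
  hand: 1

```text
time: 23.95
ee_pos: [0.6601, -0.0378, 0.0546]
eef_rot: [0.706, 0.708, 0.0, -0.0]
ft_force: [0.1, 0.4, 0.7]
width: 0.0676
grip_force: 12.0
```

D3 is (0.4631, −0.0688), so dx is −19.7 and dy is −3.1. The target z is about 0.0484.

Call:
drive_tool:
  series:
    - [[0,0,0.5],0]
    - [[0,0,1],0]
    - [[0,0,2],0]
    - [[0,0,2],0]
    - [[0,0,1.5],0]
    - [[-1.5,-0.3,0],0]
    - [[-3,-0.5,0],0]
    - [[-4,-0.6,0],0]
    - [[-4,-0.6,0],0]
    - [[-3,-0.6,0],0]

```text
time: 25.2
ee_pos: [0.5038, -0.0641, 0.1251]
eef_rot: [0.706, 0.708, 0.0, -0.0]
ft_force: [0.3, -0.6, -0.6]
width: 0.0679
grip_force: 12.0
```

Call:
drive_tool:
  series:
    - [[-2.3,-0.4,0],0]
    - [[-1.5,-0.1,0],0]
    - [[-0.4,0,0],0]
    - [[0,0,0],0]
    - [[0,0,-1],0]
    - [[0,0,-1.5],0]
    - [[0,0,-1.5],0]
    - [[0,0,-1],0]
    - [[0,0,0],0]
    - [[0,0,0],0]

```text
time: 26.45
ee_pos: [0.4634, -0.0689, 0.0748]
eef_rot: [0.706, 0.708, 0.0, 0.0]
ft_force: [-0.6, 0.5, -1.4]
width: 0.0678
grip_force: 12.0
```

Call:
drive_tool:
  series:
    - [[0,0,-0.6],0]
    - [[0,0,-0.7],0]
    - [[0,0,-0.5],0]
    - [[0,0,-0.3],0]
    - [[0,0,-0.2],0]
    - [[0,0,-0.1],0]
    - [[0,0,-0.1],0]
    - [[0,0,-0.05],0]
    - [[0,0,0],0]
    - [[0,0,0],0]

```text
time: 27.7
ee_pos: [0.4632, -0.0688, 0.0491]
eef_rot: [0.706, 0.708, 0.0, 0.0]
ft_force: [-0.2, -0.6, -1.6]
width: 0.0679
grip_force: 12.0
```

Call:
drive_tool:
  series:
    - [[0,0,-0.05],0]
    - [[0,0,-0.05],0]
    - [[0,0,-0.02],0]
    - [[0,0,0],0]
    - [[0,0,0],0]
    - [[0,0,0],0]
    - [[0,0,0],0]
    - [[0,0,0],0]
    - [[0,0,0],0]
    - [[0,0,0],0]

```text
time: 28.95
ee_pos: [0.4632, -0.0688, 0.0484]
eef_rot: [0.706, 0.708, 0.0, -0.0]
ft_force: [-2.6, 0.3, 8.3]
width: 0.0681
grip_force: 12.0
```

Call:
drive_tool:
  series:
    - [[0,0,0],0]
    - [[0,0,0],0]
    - [[0,0,0],0]
    - [[0,0,0.5],0]
    - [[0,0,1.5],0]
    - [[0,0,3],0]
    - [[0,0,4],0]
    - [[0,0,4],0]
    - [[0,0,0],0]
    - [[0,0,0],0]
  hand: 0

```text
time: 30.2
ee_pos: [0.463, -0.0688, 0.178]
eef_rot: [0.706, 0.708, 0.0, 0.0]
ft_force: [0.6, 0.7, -0.0]
width: 0.0872
grip_force: 0.0
```

Call:
drive_tool:
  series:
    - [[3,-1,0],0]
    - [[4,-1,0],0]
    - [[4,-1,0],0]
    - [[4,-1,0],0]
    - [[3.4,-1,0],0]
    - [[2,-0.6,0],0]
    - [[0,0,0],0]
    - [[0,0,-2],0]
    - [[0,0,-1],0]
    - [[0,0,0],0]

```text
time: 31.45
ee_pos: [0.6661, -0.1242, 0.1465]
eef_rot: [0.706, 0.708, -0.001, -0.001]
ft_force: [0.2, -1.0, 0.4]
width: 0.0867
grip_force: 0.0
```

Call:
drive_tool:
  series:
    - [[0,0,-1.5],0]
    - [[0,0,-2],0]
    - [[0,0,-2],0]
    - [[0,0,-2],0]
    - [[0,0,-1.2],0]
    - [[0,0,0],0]
    - [[0,0,0],0]
    - [[0,0,0],0]
    - [[0,0,0],0]
    - [[0,0,0],0]

```text
time: 32.7
ee_pos: [0.6673, -0.1248, 0.0612]
eef_rot: [0.706, 0.708, 0.0, 0.0]
ft_force: [0.3, 0.7, -0.2]
width: 0.0867
grip_force: 0.0
```

Call:
drive_tool:
  series:
    - [[0,0,0],0]
    - [[0,0,0],0]
    - [[0,0,0],0]
    - [[0,0,0],0]
    - [[0,0,0],0]
    - [[0,0,0],0]
    - [[0,0,0],0]
    - [[0,0,0],0]
    - [[0,0,0],0]
    - [[0,0,0],0]
  hand: 1

```text
time: 33.95
ee_pos: [0.6671, -0.1249, 0.0609]
eef_rot: [0.706, 0.708, 0.0, -0.0]
ft_force: [-0.1, -0.0, 0.2]
width: 0.053
grip_force: 12.0
```

D4 is (0.4685, −0.1566), so dx is −19.9 and dy is −3.2. The target z is about 0.0547.

Call:
drive_tool:
  series:
    - [[0,0,0.5],0]
    - [[0,0,1],0]
    - [[0,0,2],0]
    - [[0,0,2],0]
    - [[0,0,1.5],0]
    - [[-1.5,-0.3,0],0]
    - [[-3,-0.5,0],0]
    - [[-4,-0.6,0],0]
    - [[-4,-0.6,0],0]
    - [[-3,-0.6,0],0]

```text
time: 35.2
ee_pos: [0.5107, -0.1512, 0.1314]
eef_rot: [0.707, 0.708, 0.0, -0.0]
ft_force: [-0.1, 0.1, -1.4]
width: 0.0531
grip_force: 12.0
```

Call:
drive_tool:
  series:
    - [[-2.4,-0.4,0],0]
    - [[-1.5,-0.2,0],0]
    - [[-0.5,0,0],0]
    - [[0,0,0],0]
    - [[0,0,-1],0]
    - [[0,0,-1.5],0]
    - [[0,0,-1.5],0]
    - [[0,0,-1],0]
    - [[0,0,0],0]
    - [[0,0,0],0]

```text
time: 36.45
ee_pos: [0.4684, -0.157, 0.0811]
eef_rot: [0.706, 0.708, 0.0, 0.0]
ft_force: [0.1, 0.4, -1.4]
width: 0.0532
grip_force: 12.0
```

Call:
drive_tool:
  series:
    - [[0,0,-0.6],0]
    - [[0,0,-0.7],0]
    - [[0,0,-0.5],0]
    - [[0,0,-0.3],0]
    - [[0,0,-0.2],0]
    - [[0,0,-0.1],0]
    - [[0,0,-0.1],0]
    - [[0,0,-0.05],0]
    - [[0,0,0],0]
    - [[0,0,0],0]

```text
time: 37.7
ee_pos: [0.4682, -0.1568, 0.0554]
eef_rot: [0.706, 0.708, 0.0, 0.0]
ft_force: [-0.4, 0.1, -2.2]
width: 0.0531
grip_force: 12.0
```

Call:
drive_tool:
  series:
    - [[0,0,-0.05],0]
    - [[0,0,-0.05],0]
    - [[0,0,-0.02],0]
    - [[0,0,0],0]
    - [[0,0,0],0]
    - [[0,0,0],0]
    - [[0,0,0],0]
    - [[0,0,0],0]
    - [[0,0,0],0]
    - [[0,0,0],0]

```text
time: 38.95
ee_pos: [0.4682, -0.1569, 0.0547]
eef_rot: [0.706, 0.708, 0.0, -0.0]
ft_force: [-3.1, 1.2, 8.4]
width: 0.0531
grip_force: 12.0
```

Call:
drive_tool:
  series:
    - [[0,0,0],0]
    - [[0,0,0],0]
    - [[0,0,0],0]
    - [[0,0,0.5],0]
    - [[0,0,1.5],0]
    - [[0,0,3],0]
    - [[0,0,4],0]
    - [[0,0,4],0]
    - [[0,0,2],0]
    - [[0,0,0],0]
  hand: 0

```text
time: 40.2
ee_pos: [0.469, -0.1572, 0.2062]
eef_rot: [0.706, 0.708, 0.002, 0.001]
ft_force: [-0.3, -0.1, 0.0]
width: 0.0871
grip_force: 0.0
```

Call:
drive_tool:
  series:
    - [[0,-4,1],0]
    - [[0,-4,1],0]
    - [[0,-4,0],0]
    - [[0,-4,0],0]
    - [[0,-4,0],0]
    - [[0,-4,0],0]
    - [[0,-4,0],0]
    - [[0,-2,0],0]
    - [[0,0,0],0]
    - [[0,0,0],0]

```text
time: 41.45
ee_pos: [0.4683, -0.4559, 0.2236]
eef_rot: [0.706, 0.708, 0.0, -0.0]
ft_force: [0.5, -0.0, 0.6]
width: 0.0871
grip_force: 0.0
```

```bash
python3 - <<'E'
from h import *
from bench import r,vision
w=[]
for n in("top","scene"):
    c=vision.camera(n);pickle.dump(c,open(n+"2.pkl","wb"));w.append(c["color"][:,:,::-1])
w=np.hstack([w[0][180:300,120:420],w[1][60:180,135:435]])
w=np.vstack([w[:,:300],w[:,300:]])
cv2.imwrite("pics/a2.png",cv2.resize(w,None,fx=2.4,fy=2.4,interpolation=cv2.INTER_CUBIC))
E
```

```text
(no output)
```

View pics/a2.png

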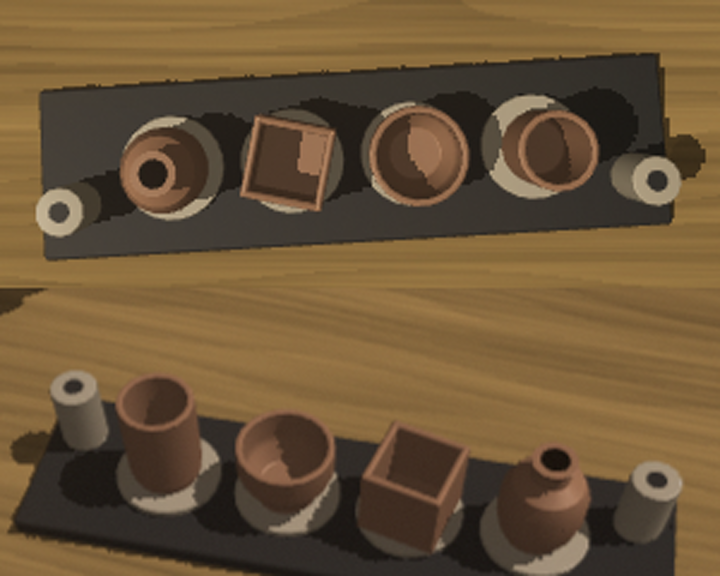

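All four stand upright on their discs in the right order (rims in the top half: vase (153,173), cup (288,162), bowl (418,155), tumbler (559,149)). I'll check the rim centres numerically, then hand in only if they are within tolerance.

```bash
python3 - <<'E'
from h import *
from bench import r
t=pickle.load(open("top2.pkl","rb"));s=pickle.load(open("scene2.pkl","rb"));ok=True
D=[(.4523,.1068),(.4577,.0190),(.4631,-.0688),(.4685,-.1566)]
for a,b,z,d in zip([(153,173),(288,162),(418,155),(559,149)],[(556,460),(415,462),(285,455),(157,403)],[.095,.074,.068,.092],D):
    A=ray(t,(120+a[0]/2.4,180+a[1]/2.4),z)[:2];B=ray(s,(135+b[0]/2.4,60+(b[1]-288)/2.4),z)[:2]
    e=(A+B)/2-d;print((A*1e3).round(),(B*1e3).round(),(e*1e3).round(1));ok&=abs(e).max()<.008
if ok: print(r.close_job())
E
```

```text
[451. 105.] [453. 107.] [ 0.  -0.8]
[458.  18.] [461.  20.] [1.4 0.1]
[462. -69.] [472. -66.] [4.3 1.3]
[ 468. -158.] [ 471. -154.] [1.  0.7]
the job is handed in; nothing more can be done
None
```

The job is handed in: vase, square cup, bowl and tumbler stand upright in their original left-to-right order, each within about 5 mm of its disc's centre by camera, and the moves ended at 41.5 s; no verdict was returned.

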